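Peel the sticking cover off a tray stack and present it over the light pad

ROBOT

A 6-joint arm with a two-finger parallel gripper is mounted at the origin on a cart in front of the work surface, level with it; the furniture and walls round the work are solid. World frame = base frame: x ahead of the robot, y to its left, z up, the work surface at z = 0. Lengths are in m, angles in rad, forces in N, time in s.
With the tool pointing down it reaches from about 0.35 to 0.775 m from the base axis. Payload 5.5 kg.
Tool frame: the origin (TCP) lies where the fingers leave the gripper's body, on its centre line; the fingertips stand 73 mm ahead of it and the grasp point (between the pads) lies 54 mm ahead of it; z points along the fingers, y is the direction in which the jaws open and shut (so a half turn about z gives the same grasp; the last joint's range is limited). The gripper opens to 85 mm and grips with 20 to 120 N. Pads are 22 mm wide; open, the fingers measure 114 mm over their backs; the gripper's body (76 mm by 85 mm) begins 54 mm behind the grasp point. The pads swing forward as they close: fully open they stand 13 mm farther back than shut.
Start: joints at [1.165, 0.313, 0.046, 1.304, 0, 1.431], TCP at [0.151, 0.555, 0.304] pointing down, gripper open.
Joint ranges: [-2.76, 2.76], [-0.86, 1.69], [-1.03, 1.26], [-2.2, 2.34], [-1.47, 1.5], [-3.14, 3.14]. Speed limits (rad/s): [2.57, 2.57, 3.14, 3.14, 3.14, 3.14].

INTERFACE

Orientations are given as a unit quaternion [w, x, y, z].
In Python, from workcell import env, read_camera, job, cut_out gives the robot as it stands.
- The arm moves only by the tool servo_tool, never from a script. Its argument "deltas" is a list of rows, each an object of numbers: "dx", "dy", "dz": the shift along the world's x, y, z in mm; "rx", "ry", "rz": the turn, a rotation vector about the world's x, y, z in rad; "fingers": the closure, from -1 (fully open) to 1 (shut). A call has 1 to 8 rows; each row shifts and turns the commanded pose from where the row before left it; what a row does not reach is not made up. A row lasts 1/10 s, in which the tool goes at most 50 mm and 8.59 degrees, less where a joint would pass 70% of its speed; a pose out of reach is approached as far as the arm can. A call is refused whole if a number of a shift passes 50 or a number of a turn 0.15, either way. A call with a gripper value outside its range is refused whole. The fingers move at their own pace and stop on an object; "newtons" is the grip in N (left out, the last holds). Time passes only in rows, so rows that do not move let the fingers close. It gives the time, the measured TCP pose, the force and the opening at its end, in the units of the state.
- env.get_state(): the state, without advancing time (a new reading comes with each control period).
- read_camera(name): name is "side" or "top"; returns a dict with "img" (384x512x3 uint8, red, green, blue), "intrinsics" (3x3 intrinsics, pixels), "k1" (the pictures are not rectified: a ray, as slopes to the right and down, at radius r is drawn at 1 + k1 r^2 times it, then the intrinsics apply), "extrinsics" (4x4, takes a point from camera to world coordinates). Camera axes: x right, y down, z forward; pixel columns grow to the right and rows downward; lengths in m; the calibration is good to about 2 mm. A picture is of the moment at which its call begins. There is no depth.
- job.hand_in(): hands the job in, once; it reports no verdict.
Trained networks look in the newest picture that a camera, given by its name, has taken for a name from the list of things; names that differ only in an ending like _2 or _b are one class to them, and where a whole thing is asked for, a point or a joint stands for the part that bears it (a point fixed in the world has none). Each returns a list of dicts, best first, with "confidence" (0 to 1); they miss things now and then, are a little off and sometimes report something else, mostly with a low value. They report only what shows in the picture. A call takes as long as a camera call.
- cut_out(target, camera): "region" (384x512 bool, what is visible of it) and "extent" ([left, top, right, bottom] in pixels, round what is visible of it).
The state is a dict: "clock": time; "joint_pos": joint angles; "qvel": joint speeds; "tau": joint torques, N m; "tcp_pos": TCP position; "orientation": TCP orientation; "wrist_force": force on the tool from outside, world axes, zero at the start; "ft_torque": the same for the moment, N m; "finger_gap": finger opening in m.
Only numpy, scipy, OpenCV 4.12 (cv2) and the standard library are available. Lean on these libraries where they do the work, as an engineer would, in place of code of your own. Each camera call takes 0.05 s, during which the arm holds its last target. There are 200 camera calls.

TASK

The formed cover on top of the nested tray stack sticks in the springy clips at its sides. Take its upright pull tab with a gentle grip and lift that corner first, tilting the cover up with the opposite corner still resting on the stack, so that it peels off and the trays below stay where they are. Then carry the cover over the square light pad and finish while still holding it there, level and still, centred over the pad about 12 cm above the bench and touching nothing else, and leave the other things on the bench alone.

Things in the scene. Friction and masses are not known exactly. Their poses are not given: they have to be found in the camera images.
- cover: top part of the stack: formed white square cover, 125 x 125 mm over its rim, 20 mm deep without the tab, 60 g. Origin: centre of its underside. Its x and y axes run along the DIAGONALS, +x to the corner with the pull tab. Rim 13 mm wide, from z = 12 to 20 mm, round a pocket with sloping walls (floor top z = 2.5 mm) that nests loosely in the tray below; rim lies on rim
- tab (a point): point in the cover's pull tab, 10 mm below its top edge: (71, 0, 40) mm in the cover's frame, same axes. The tab is an upright white plate on the rim at x = 71 mm, 8 mm thick along x, 26 mm wide along y, from z = 20 to 50 mm. Fingers fit on both x faces, down to z = 20 mm. More than about 65 N per finger would crush it
- tab_corner (a point): underside of the cover's rim at the corner with the tab, (88, 0, 12) mm in the cover's frame
- far_corner (a point): underside of the cover's rim at the corner opposite the tab, (-88, 0, 12) mm in the cover's frame: the pivot of the peel. Turned up about this corner by about 0.3 rad (tool turning along with the tab), the cover comes out of the clips with some 4 N at the tab; then lift it away. Lifted straight up, all clips hold at once and the trays are pulled up with it until they slip off
- stack: rest of the stack, one loose body, about 0.5 kg: white carrier with two nested trays, 125 mm square, 44 mm high. Origin: centre of its underside; axes parallel to the cover's, the cover's origin 32 mm above it, tab's top edge at 82 mm. Four springy clips (14 mm wide, 5 mm out from the sides, up to 53 mm high) near the three corners without the tab press on the cover's rim, about 2.6 N each
- light_pad: flat square pad fixed to the bench, 130 x 130 mm, 8 mm thick, grey frame with a white face; origin: centre of its underside on the bench. It and the stack may stand either way round (one left, one right)
- driver: small screwdriver, 142 mm long, 17 mm high, lying on the bench between stack and pad; origin: centre of its underside; leave alone
- cup: small round parts cup with screws, 62 mm wide, 31 mm high; leave alone
- loose_module: camera module standing on the bench, 24 x 56 x 53 mm; leave alone

How it is judged:
By the outcome, as a careful person would: the job done as asked, in the order asked, and still so for the second after the job is handed in, while the arm keeps its last pose, push and grip.
It also fails if it takes over 45 s, if anything falls off the work surface, if the arm or the gripper's body presses on something with over 40 N, if the wrist force passes 120 N, or if a joint passes its speed limit or range.

## Working session

There is one attempt and no reset: what is moved stays moved. The work goes in short steps, Python scripts to look and compute and a tool call to move; the robot and the scene stay as the last step left them, time stands still between calls to the robot, and variables do not carry over. Pictures are saved under pics/ and viewed, about 8 in all and at most 12, crops included, and the job is handed in when it is done.

Besides the shell and the picture viewer there is one more tool, called after ">>>" as a command line: name --argument value ..., lists and objects as JSON in quotes. servo_tool: Moves the arm, as the interface text tells. Its arguments: {"type":"object","properties":{"deltas":{"type":"array"},"newtons":{"type":"number"}},"required":["deltas"]}

```bash
mkdir -p pics; cat > h.py <<'E'
import numpy as np, cv2
from workcell import env, read_camera, job, cut_out
def ray(c,uv):
    K=np.array(c["intrinsics"]);k1=c["k1"];T=np.array(c["extrinsics"])
    d=np.array([(uv[0]-K[0,2])/K[0,0],(uv[1]-K[1,2])/K[1,1]]);s=d.copy()
    for _ in range(20): s=d/(1+k1*(s@s))
    return T[:3,3],T[:3,:3]@np.array([s[0],s[1],1])
def at_z(c,uv,z):
    o,d=ray(c,uv); return o+d*(z-o[2])/d[2]
def proj(c,P):
    K=np.array(c["intrinsics"]);T=np.array(c["extrinsics"])
    p=T[:3,:3].T@(np.asarray(P)-T[:3,3]);s=p[:2]/p[2];s=s*(1+c["k1"]*(s@s))
    return np.array([K[0,0]*s[0]+K[0,2],K[1,1]*s[1]+K[1,2]])
E
python3 - <<'E'
from h import *
s=env.get_state();print(s)
for n in("top","side"):
    c=read_camera(n);cv2.imwrite(f"pics/{n}0.png",c["img"][:,:,::-1])
    print(n,np.round(c["extrinsics"],3).tolist(),c["intrinsics"],c["k1"])
    for t in("cover","tab","stack","light_pad","driver","cup","loose_module"):
        for r in cut_out(t,n)[:2]:
            m=r["region"].astype(np.uint8);b=cv2.minAreaRect(cv2.findNonZero(m))
            print(t,round(r["confidence"],2),r["extent"],m.sum(),cv2.boxPoints(b).round().tolist())
E
```

```text
{'clock': 0.0, 'joint_pos': array([1.16538441e+00, 3.13996717e-01, 4.49537003e-02, 1.30358444e+00,
       3.40370051e-05, 1.43118826e+00]), 'qvel': array([-0.0009715 , -0.00113249, -0.00084894, -0.00037731,  0.00042204,
       -0.00044257]), 'tau': array([-4.48649007e-05, -4.80628288e+01,  2.98532206e+01,  1.91841857e-02,
       -3.31336578e-04, -7.66178971e-06]), 'tcp_pos': array([0.15089717, 0.55444899, 0.3030005 ]), 'orientation': array([-2.62814732e-04,  1.32510989e-01,  9.91181113e-01, -8.77199510e-04]), 'wrist_force': array([0.34247046, 0.22051642, 0.32876958]), 'ft_torque': array([ 0.01415041, -0.06298292,  0.00036617]), 'finger_gap': 0.08524181381142149}
top [[0.006, -0.983, 0.181, 0.304], [-1.0, -0.003, 0.015, 0.261], [-0.014, -0.181, -0.983, 0.997], [0.0, 0.0, 0.0, 1.0]] [[414.11204657   0.         251.19184687]
 [  0.         414.11204657 198.3230152 ]
 [  0.           0.           1.        ]] 0.020222665387704546
cover 0.93 [182.8, 175.6, 253.7, 239.4] 2827 [[182.0, 192.0], [233.0, 173.0], [252.0, 224.0], [200.0, 243.0]]
tab 0.92 [184.3, 175.2, 253.5, 243.9] 2819 [[182.0
[... 843 characters left out ...]
0], [270.0, 201.0], [208.0, 214.0]]
tab 0.88 [200.7, 184.5, 270.6, 214.4] 1235 [[202.0, 189.0], [266.0, 176.0], [271.0, 201.0], [207.0, 214.0]]
stack 0.77 [202.0, 194.3, 271.6, 226.6] 1063 [[200.0, 225.0], [203.0, 195.0], [270.0, 201.0], [267.0, 231.0]]
light_pad 0.71 [226.9, 254.2, 313.0, 299.0] 2427 [[229.0, 264.0], [308.0, 250.0], [316.0, 291.0], [236.0, 305.0]]
driver 0.44 [230.8, 239.1, 246.8, 265.3] 151 [[227.0, 239.0], [235.0, 236.0], [243.0, 262.0], [236.0, 265.0]]
cup 0.75 [213.5, 165.6, 236.9, 181.3] 296 [[214.0, 165.0], [234.0, 165.0], [234.0, 181.0], [214.0, 181.0]]
loose_module 0.61 [295.6, 225.5, 321.1, 245.5] 499 [[297.0, 223.0], [321.0, 223.0], [321.0, 244.0], [297.0, 244.0]]
```

```bash
python3 - <<'E'
import cv2,numpy as np
a=cv2.imread("pics/top0.png");b=cv2.imread("pics/side0.png")
x=cv2.resize(a[150:260,90:400],(800,284),interpolation=cv2.INTER_CUBIC)
y=cv2.resize(b[140:310,130:370],(424,300),interpolation=cv2.INTER_CUBIC)
z=cv2.resize(b[160:240,190:280],(338,300),interpolation=cv2.INTER_CUBIC)
o=np.zeros((600,800,3),np.uint8);o[:284]=x;o[300:,:424]=y;o[300:,440:778]=z
cv2.imwrite("pics/m1.png",o)
E
```

```text
(no output)
```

View pics/m1.png

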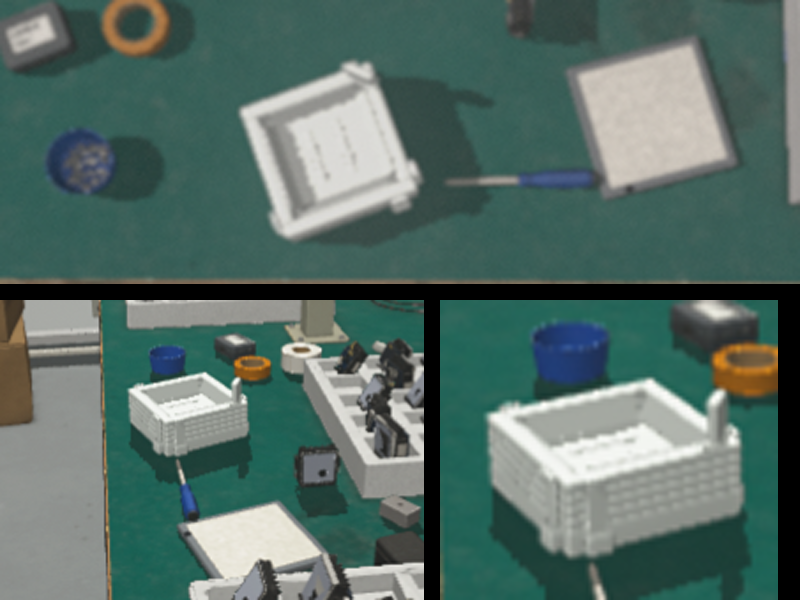

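The top view shows the stack on the left. Its tab is at the upper corner, about pixel (229,177), pointing away from the robot. The pad is on the right, around (343,195), and the driver lies between them. The side view also puts the tab at the +x corner. Next I fit model silhouettes.

```bash
cat > fit.py <<'E'
from h import *
from scipy.optimize import minimize
def box(x0,x1,y0,y1,z0,z1): return np.array([[x,y,z] for x in(x0,x1) for y in(y0,y1) for z in(z0,z1)])
def sil(c,parts,x,y,th,S=4):
    R=np.array([[np.cos(th),-np.sin(th)],[np.sin(th),np.cos(th)]]);m=np.zeros((384*S,512*S),np.uint8)
    for p in parts:
        q=p.copy();q[:,:2]=p[:,:2]@R.T+[x,y]
        uv=np.array([proj(c,a) for a in q]).astype(np.float32)
        cv2.fillConvexPoly(m,cv2.convexHull((uv*S+S/2-.5).round().astype(np.int32)),1)
    return cv2.resize(m.astype(np.float32),(512,384),interpolation=cv2.INTER_AREA)
def fit(obs,parts,x0):
    f=lambda v:sum(np.abs(sil(c,parts,v[0],v[1],v[2]*10)-m).sum() for c,m in obs)
    r=minimize(f,[x0[0],x0[1],x0[2]/10],method="Nelder-Mead",options=dict(initial_simplex=np.array([x0[0],x0[1],x0[2]/10])+np.vstack([np.zeros(3),np.diag([.01,.01,.015])]),xatol=1e-5,fatol=.1))
    return r.x*[1,1,10],r.fun
d=.125/np.sqrt(2)
def diam(z0,z1): return np.array([[a*d,b*d,z] for a,b in((1,0),(0,1),(-1,0),(0,-1)) for z in(z0,z1)])
stack=[diam(0,.052),box(.067,.075,-.013,.013,.052,.082)]
pad=[box(-.065,.065,-.065,.065,0,.008)]
E
python3 - <<'E'
from fit import *
C={n:read_camera(n) for n in("top","side")}
def mask(n,names):
    m=np.zeros((384,512),bool)
    for t in names:
        r=cut_out(t,n)
        if r: m|=r[0]["region"]
    return m.astype(np.float32)
c=C["top"];g=at_z(c,(217,208),.052);t=at_z(c,(229.5,176),.08);print(g,t)
th=np.arctan2(t[1]-g[1],t[0]-g[0])
M={n:mask(n,("cover","tab","stack")) for n in C}
for ns in(("top",),("side",),("top","side")):
    print("stack",ns,fit([(C[n],M[n]) for n in ns],stack,(g[0],g[1],th)))
P={n:mask(n,("light_pad",)) for n in C};p=at_z(c,(343,195),.008)
for ns in(("top",),("top","side")): print("pad",ns,fit([(C[n],P[n]) for n in ns],pad,(p[0],p[1],.25)))
for n,t in(("top","driver"),("top","cup"),("side","loose_module")):
    r=cut_out(t,n)
    if r: e=r[0]["extent"];print(t,at_z(C[n],(e[0],e[3]),.0),at_z(C[n],(e[2],e[1]),0))
E
```

```text
[0.45523289 0.3543722  0.052     ] [0.52456624 0.32468719 0.08      ]
stack ('top',) (array([ 0.45967249,  0.35560727, -0.42566588]), np.float64(137.4375))
stack ('side',) (array([ 0.45685579,  0.35768842, -0.47027814]), np.float64(163.375))
stack ('top', 'side') (array([ 0.45783287,  0.35518117, -0.44007711]), np.float64(339.0))
pad ('top',) (array([0.49574513, 0.05555973, 0.25583103]), np.float64(92.125))
pad ('top', 'side') (array([0.49598015, 0.05672388, 0.26143162]), np.float64(637.0625))
driver [0.42193257 0.23400712 0.        ] [0.44833427 0.1049419  0.        ]
cup [0.42038094 0.62131916 0.        ] [0.47794307 0.55909807 0.        ]
loose_module [0.56457881 0.16824459 0.        ] [0.66117603 0.27166723 0.        ]
```

>>> servo_tool --deltas '[{"dx": 29,"dy": -18,"dz": -3,"rz": 0.107},{"dx": 29,"dy": -18,"dz": -3,"rz": 0.107},{"dx": 29,"dy": -18,"dz": -3,"rz": 0.107},{"dx": 29,"dy": -18,"dz": -3,"rz": 0.107},{"dx": 29,"dy": -18,"dz": -3,"rz": 0.107},{"dx": 29,"dy": -18,"dz": -3,"rz": 0.107},{"dx": 29,"dy": -18,"dz": -3,"rz": 0.107},{"dx": 29,"dy": -18,"dz": -3,"rz": 0.107}]' --newtons 35

```text
invalid input at $.deltas[0]: expected keys dx, dy, dz, rx, ry, rz, fingers
```

>>> servo_tool --deltas '[{"dx": 29,"dy": -18,"dz": -13,"rz": 0.107},{"dx": 29,"dy": -17,"dz": -13,"rz": 0.107},{"dx": 29,"dy": -17,"dz": -13,"rz": 0.107},{"dx": 29,"dy": -17,"dz": -13,"rz": 0.107},{"dx": 23,"dy": -16,"dz": -13,"rz": 0.107},{"fingers": -0.3},{},{}]'

```text
invalid input at $.deltas[0]: expected keys dx, dy, dz, rx, ry, rz, fingers
```

```bash
python3 - <<'E'
from fit import *
s=env.get_state();print(s["clock"],s["tcp_pos"],s["orientation"],s["finger_gap"],s["joint_pos"].round(2),s["wrist_force"].round(2))
o=np.zeros((600,800,3),np.uint8)
for n in("top","side"):
    c=read_camera(n);im=c["img"][:,:,::-1].copy()
    x,y,th=.458,.3555,-.44
    if n=="side":
        u,v=proj(c,(.52,.325,.1)).astype(int);cr=im[v-60:v+50,u-80:u+60]
        cv2.imwrite("pics/s2.png",cr);o[:,:]=0;r=cv2.resize(cr,(760,597),interpolation=cv2.INTER_CUBIC);o[:597,:760]=r
        print("side crop origin",u-80,v-60,760/140)
        for zz in(.082,.052): print(zz,[proj(c,(x+a*np.cos(th)-b*np.sin(th),y+a*np.sin(th)+b*np.cos(th),zz)).round(1).tolist() for a,b in((.067,-.013),(.075,-.013),(.067,.013),(.075,.013))])
cv2.imwrite("pics/m2.png",o)
E
```

```text
1.45 [0.15105144 0.55482122 0.30391545] [1.45053460e-05 1.32500225e-01 9.91182975e-01 3.17875012e-05] 0.08552393952162005 [ 1.17  0.31  0.05  1.3  -0.    1.43] [ 1.12  0.21 -0.04]
side crop origin 182 118 5.428571428571429
0.082 [[260.6, 187.6], [263.8, 188.0], [263.6, 183.5], [266.8, 183.9]]
0.052 [[260.6, 199.2], [263.8, 199.5], [263.6, 194.9], [266.8, 195.3]]
```

View pics/m2.png

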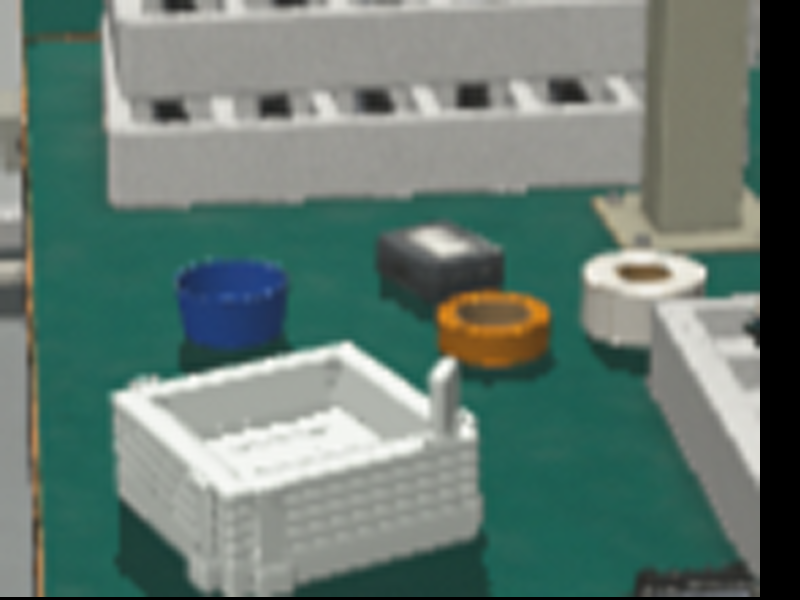

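The move was refused because every row needs all its keys. The unobstructed side view still helps: the tab top spans about pixels (261–266, 184–187), and the fit predicts 260.6–266.8 by 183.5–188, so the pose holds.

>>> servo_tool --deltas '[{"dx": 29,"dy": -18,"dz": -3,"rx": 0,"ry": 0,"rz": 0.107,"fingers": -1},{"dx": 29,"dy": -18,"dz": -3,"rx": 0,"ry": 0,"rz": 0.107,"fingers": -1},{"dx": 29,"dy": -18,"dz": -3,"rx": 0,"ry": 0,"rz": 0.107,"fingers": -1},{"dx": 29,"dy": -18,"dz": -3,"rx": 0,"ry": 0,"rz": 0.107,"fingers": -1},{"dx": 29,"dy": -18,"dz": -3,"rx": 0,"ry": 0,"rz": 0.107,"fingers": -1},{"dx": 29,"dy": -18,"dz": -3,"rx": 0,"ry": 0,"rz": 0.107,"fingers": -1},{"dx": 29,"dy": -18,"dz": -3,"rx": 0,"ry": 0,"rz": 0.107,"fingers": -1},{"dx": 29,"dy": -18,"dz": -3,"rx": 0,"ry": 0,"rz": 0.107,"fingers": -1}]' --newtons 35

```text
clock: 2.35
tcp_pos: [0.3842, 0.41, 0.2799]
orientation: [0.0, -0.293, 0.956, 0.0]
wrist_force: [1.7, 0.5, -0.7]
finger_gap: 0.0855
```

>>> servo_tool --deltas '[{"dx": 29,"dy": -18,"dz": -13,"rx": 0,"ry": 0,"rz": 0.107,"fingers": -0.5},{"dx": 29,"dy": -17,"dz": -13,"rx": 0,"ry": 0,"rz": 0.107,"fingers": -0.5},{"dx": 29,"dy": -17,"dz": -13,"rx": 0,"ry": 0,"rz": 0.107,"fingers": -0.5},{"dx": 29,"dy": -17,"dz": -13,"rx": 0,"ry": 0,"rz": 0.107,"fingers": -0.5},{"dx": 23,"dy": -16,"dz": -13,"rx": 0,"ry": 0,"rz": 0.107,"fingers": -0.3},{"dx": 0,"dy": 0,"dz": 0,"rx": 0,"ry": 0,"rz": 0,"fingers": -0.3},{"dx": 0,"dy": 0,"dz": 0,"rx": 0,"ry": 0,"rz": 0,"fingers": -0.3},{"dx": 0,"dy": 0,"dz": 0,"rx": 0,"ry": 0,"rz": 0,"fingers": -0.3}]'

```text
clock: 3.15
tcp_pos: [0.5215, 0.3263, 0.2154]
orientation: [0.0, -0.533, 0.846, 0.0]
wrist_force: [-1.1, -0.4, -0.4]
finger_gap: 0.0557
```

```bash
cat > st.py <<'E'
from h import *
from scipy.spatial.transform import Rotation as Ro
s=env.get_state();q=s["orientation"];R=Ro.from_quat([q[1],q[2],q[3],q[0]]).as_matrix()
print("t",round(s["clock"],2),"tcp",s["tcp_pos"].round(4),"z",R[:,2].round(3),"y",R[:,1].round(3),"yaw_y",round(np.arctan2(R[1,1],R[0,1]),3),"grasp",(s["tcp_pos"]+.054*R[:,2]).round(4),"gap",round(s["finger_gap"],4),"j",s["joint_pos"].round(2),"F",s["wrist_force"].round(2),"M",s["ft_torque"].round(2))
E
python3 st.py
```

```text
t 3.15 tcp [0.5215 0.3263 0.2154] z [-0.  0. -1.] y [-0.902  0.431  0.   ] yaw_y 2.696 grasp [0.5215 0.3264 0.1614] gap 0.0557 j [ 0.43  0.43 -0.01  1.14  0.   -0.7 ] F [-1.14 -0.35 -0.36] M [ 0.04 -0.01  0.05]
```

>>> servo_tool --deltas '[{"dx": 0,"dy": 0,"dz": -30,"rx": 0,"ry": 0,"rz": 0,"fingers": 0},{"dx": 0.5,"dy": -1,"dz": -25,"rx": 0,"ry": 0,"rz": 0,"fingers": 0},{"dx": 0,"dy": 0,"dz": -15,"rx": 0,"ry": 0,"rz": 0,"fingers": 0.2},{"dx": 0,"dy": 0,"dz": -10,"rx": 0,"ry": 0,"rz": 0,"fingers": 0.2},{"dx": 0,"dy": 0,"dz": -6,"rx": 0,"ry": 0,"rz": 0,"fingers": 0.3},{"dx": 0,"dy": 0,"dz": 0,"rx": 0,"ry": 0,"rz": 0,"fingers": 0.3},{"dx": 0,"dy": 0,"dz": 0,"rx": 0,"ry": 0,"rz": 0,"fingers": 0.3}]'

```text
clock: 3.85
tcp_pos: [0.5229, 0.3253, 0.1299]
orientation: [0.001, -0.534, 0.846, -0.0]
wrist_force: [-0.2, 0.8, 0.7]
finger_gap: 0.03
```

```bash
python3 st.py; python3 - <<'E'
from h import *
o=np.zeros((600,800,3),np.uint8)
for i,n in enumerate(("top","side")):
    c=read_camera(n);im=c["img"][:,:,::-1]
    u,v=proj(c,(.5,.335,.1)).astype(int);cr=im[v-60:v+60,u-40:u+40]
    print(n,u-40,v-60);o[:,400*i:400*i+400]=cv2.resize(cr,(400,600),interpolation=cv2.INTER_CUBIC)
cv2.imwrite("pics/m3.png",o)
E
```

```text
t 3.85 tcp [0.5229 0.3253 0.1299] z [ 0.001  0.001 -1.   ] y [-0.903  0.431 -0.001] yaw_y 2.696 grasp [0.5229 0.3254 0.0759] gap 0.03 j [ 0.43  0.49 -0.13  0.95  0.   -0.7 ] F [-0.16  0.77  0.7 ] M [-0.03  0.    0.01]
top 184 124
side 213 117
```

View pics/m3.png

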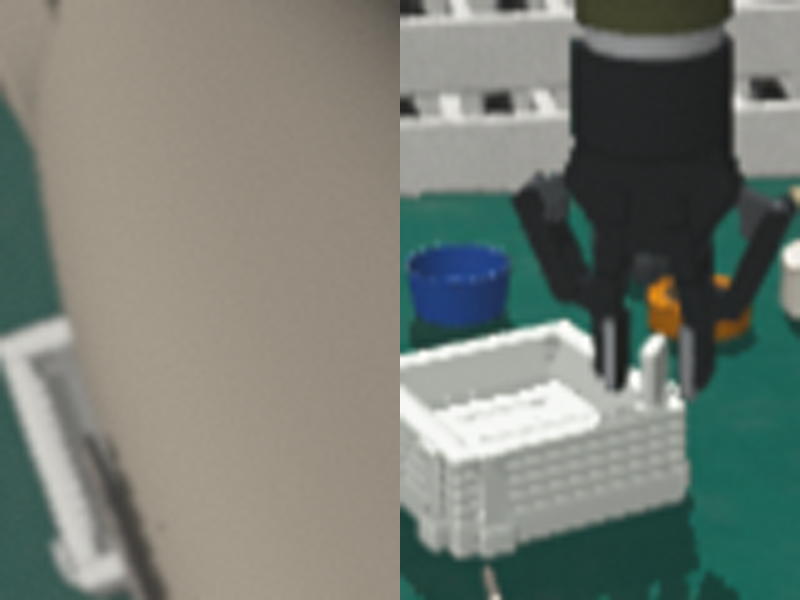

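The side view shows the tab (mosaic x≈655) centred between the open fingers (midpoint ≈654). I'm closing now.

>>> servo_tool --deltas '[{"dx": 0,"dy": 0,"dz": -1.5,"rx": 0,"ry": 0,"rz": 0,"fingers": 0.6},{"dx": 0,"dy": 0,"dz": 0,"rx": 0,"ry": 0,"rz": 0,"fingers": 0.7},{"dx": 0,"dy": 0,"dz": 0,"rx": 0,"ry": 0,"rz": 0,"fingers": 1},{"dx": 0,"dy": 0,"dz": 0,"rx": 0,"ry": 0,"rz": 0,"fingers": 1},{"dx": 0,"dy": 0,"dz": 0,"rx": 0,"ry": 0,"rz": 0,"fingers": 1},{"dx": 0,"dy": 0,"dz": 0,"rx": 0,"ry": 0,"rz": 0,"fingers": 1}]' --newtons 35

```text
clock: 4.55
tcp_pos: [0.5226, 0.3247, 0.1277]
orientation: [-0.0, -0.533, 0.846, -0.0]
wrist_force: [-1.8, -1.3, 4.1]
finger_gap: 0.0074
```

```bash
python3 st.py; python3 - <<'E'
from h import *
from scipy.spatial.transform import Rotation as Ro
s=env.get_state();th=-.44;C=np.array([.458,.3555,.032])
P=C+[-.088*np.cos(th),-.088*np.sin(th),.012]
ax=-np.array([-np.sin(th),np.cos(th),0]);p=s["tcp_pos"]-P;prev=p
for k in range(1,11):
    r=Ro.from_rotvec(ax*.036*k).apply(p);print(k,((r-prev)*1000).round(1),(ax*.036).round(4));prev=r
E
```

```text
t 4.55 tcp [0.5226 0.3247 0.1277] z [ 0. -0. -1.] y [-0.902  0.431 -0.   ] yaw_y 2.696 grasp [0.5226 0.3247 0.0737] gap 0.0074 j [ 0.43  0.49 -0.13  0.95 -0.   -0.7 ] F [-1.81 -1.3   4.13] M [-0.34  0.26  0.12]
1 [-2.8  1.3  5.7] [-0.0153 -0.0326 -0.    ]
2 [-3.   1.4  5.6] [-0.0153 -0.0326 -0.    ]
3 [-3.2  1.5  5.4] [-0.0153 -0.0326 -0.    ]
4 [-3.4  1.6  5.3] [-0.0153 -0.0326 -0.    ]
5 [-3.5  1.7  5.2] [-0.0153 -0.0326 -0.    ]
6 [-3.7  1.7  5. ] [-0.0153 -0.0326 -0.    ]
7 [-3.9  1.8  4.9] [-0.0153 -0.0326 -0.    ]
8 [-4.   1.9  4.7] [-0.0153 -0.0326 -0.    ]
9 [-4.2  2.   4.6] [-0.0153 -0.0326 -0.    ]
10 [-4.3  2.   4.4] [-0.0153 -0.0326 -0.    ]
```

>>> servo_tool --deltas '[{"dx": -1.4,"dy": 0.6,"dz": 2.9,"rx": -0.0077,"ry": -0.0163,"rz": 0,"fingers": 1},{"dx": -1.4,"dy": 0.7,"dz": 2.8,"rx": -0.0077,"ry": -0.0163,"rz": 0,"fingers": 1},{"dx": -1.5,"dy": 0.7,"dz": 2.8,"rx": -0.0077,"ry": -0.0163,"rz": 0,"fingers": 1},{"dx": -1.5,"dy": 0.7,"dz": 2.8,"rx": -0.0077,"ry": -0.0163,"rz": 0,"fingers": 1},{"dx": -1.6,"dy": 0.7,"dz": 2.7,"rx": -0.0077,"ry": -0.0163,"rz": 0,"fingers": 1},{"dx": -1.6,"dy": 0.8,"dz": 2.7,"rx": -0.0077,"ry": -0.0163,"rz": 0,"fingers": 1},{"dx": -1.7,"dy": 0.8,"dz": 2.7,"rx": -0.0077,"ry": -0.0163,"rz": 0,"fingers": 1},{"dx": -1.7,"dy": 0.8,"dz": 2.6,"rx": -0.0077,"ry": -0.0163,"rz": 0,"fingers": 1}]'

```text
clock: 5.35
tcp_pos: [0.5105, 0.3303, 0.1501]
orientation: [0.039, -0.532, 0.844, -0.062]
wrist_force: [1.2, -2.8, -0.1]
finger_gap: 0.0073
```

```bash
python3 st.py; python3 - <<'E'
from h import *
c=read_camera("side");im=c["img"][:,:,::-1]
u,v=proj(c,(.48,.345,.06)).astype(int);cr=im[v-50:v+50,u-65:u+65]
print(u-65,v-50);cv2.imwrite("pics/m4.png",cv2.resize(cr,(780,600),interpolation=cv2.INTER_CUBIC))
E
```

```text
t 5.35 tcp [0.5105 0.3303 0.1501] z [ 0.133 -0.063 -0.989] y [-0.892  0.427 -0.147] yaw_y 2.696 grasp [0.5177 0.3269 0.0967] gap 0.0073 j [ 0.49  0.41 -0.21  0.86 -0.12 -0.64] F [ 1.16 -2.78 -0.08] M [-0.54 -0.13  0.14]
180 142
```

View pics/m4.png

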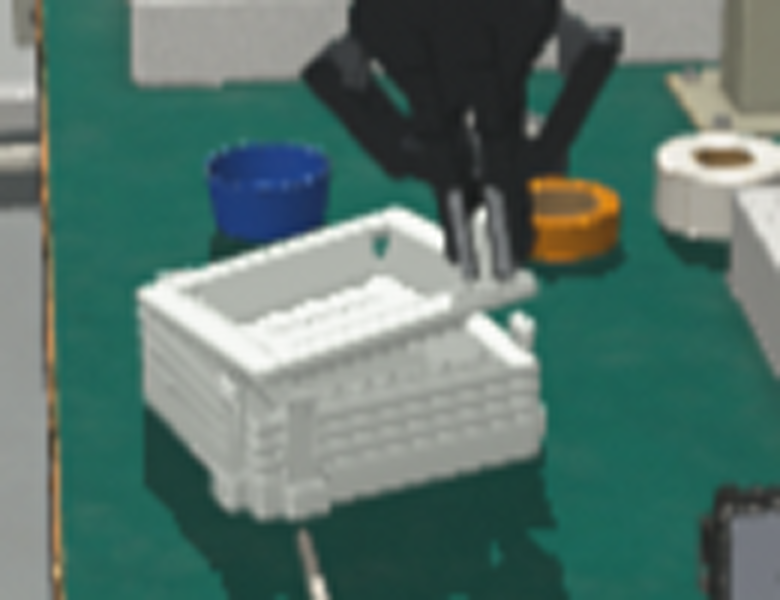

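The cover's tab corner is up, around mosaic (500,285), while the far corner still rests at (145,290). The stack hasn't moved. I'll keep turning to about 0.34 rad.

>>> servo_tool --deltas '[{"dx": -1.8,"dy": 0.8,"dz": 2.6,"rx": -0.0077,"ry": -0.0163,"rz": 0,"fingers": 1},{"dx": -1.8,"dy": 0.8,"dz": 2.6,"rx": -0.0077,"ry": -0.0163,"rz": 0,"fingers": 1},{"dx": -1.9,"dy": 0.9,"dz": 2.5,"rx": -0.0077,"ry": -0.0163,"rz": 0,"fingers": 1},{"dx": -1.9,"dy": 0.9,"dz": 2.5,"rx": -0.0077,"ry": -0.0163,"rz": 0,"fingers": 1},{"dx": -1.9,"dy": 0.9,"dz": 2.5,"rx": -0.0077,"ry": -0.0163,"rz": 0,"fingers": 1},{"dx": -2.0,"dy": 0.9,"dz": 2.4,"rx": -0.0077,"ry": -0.0163,"rz": 0,"fingers": 1},{"dx": -2.0,"dy": 0.9,"dz": 2.4,"rx": -0.0077,"ry": -0.0163,"rz": 0,"fingers": 1},{"dx": -2.0,"dy": 1.0,"dz": 2.3,"rx": -0.0077,"ry": -0.0163,"rz": 0,"fingers": 1}]'

```text
clock: 6.2
tcp_pos: [0.4948, 0.3379, 0.1695]
orientation: [0.078, -0.528, 0.837, -0.122]
wrist_force: [3.2, -2.7, 0.9]
finger_gap: 0.0074
```

>>> servo_tool --deltas '[{"dx": -2.1,"dy": 1.0,"dz": 2.3,"rx": -0.0077,"ry": -0.0163,"rz": 0,"fingers": 1},{"dx": -2.1,"dy": 1.0,"dz": 2.3,"rx": -0.0077,"ry": -0.0163,"rz": 0,"fingers": 1},{"dx": -2.1,"dy": 1.0,"dz": 2.2,"rx": -0.0077,"ry": -0.0163,"rz": 0,"fingers": 1},{"dx": 0,"dy": 0,"dz": 0,"rx": 0,"ry": 0,"rz": 0,"fingers": 1},{"dx": 0,"dy": 0,"dz": 0,"rx": 0,"ry": 0,"rz": 0,"fingers": 1}]'

```text
clock: 6.7
tcp_pos: [0.4882, 0.3409, 0.176]
orientation: [0.091, -0.526, 0.833, -0.144]
wrist_force: [1.4, -1.4, 1.3]
finger_gap: 0.0075
```

```bash
python3 st.py; python3 - <<'E'
from h import *
c=read_camera("side");im=c["img"][:,:,::-1]
u,v=proj(c,(.48,.345,.06)).astype(int);cr=im[v-50:v+50,u-65:u+65]
print(u-65,v-50);cv2.imwrite("pics/m5.png",cv2.resize(cr,(780,600),interpolation=cv2.INTER_CUBIC))
E
```

```text
t 6.7 tcp [0.4882 0.3409 0.176 ] z [ 0.303 -0.143 -0.942] y [-0.85   0.406 -0.335] yaw_y 2.696 grasp [0.5046 0.3332 0.1251] gap 0.0075 j [ 0.58  0.33 -0.3   0.76 -0.29 -0.57] F [ 1.43 -1.43  1.32] M [-0.4  -0.19  0.04]
180 142
```

View pics/m5.png

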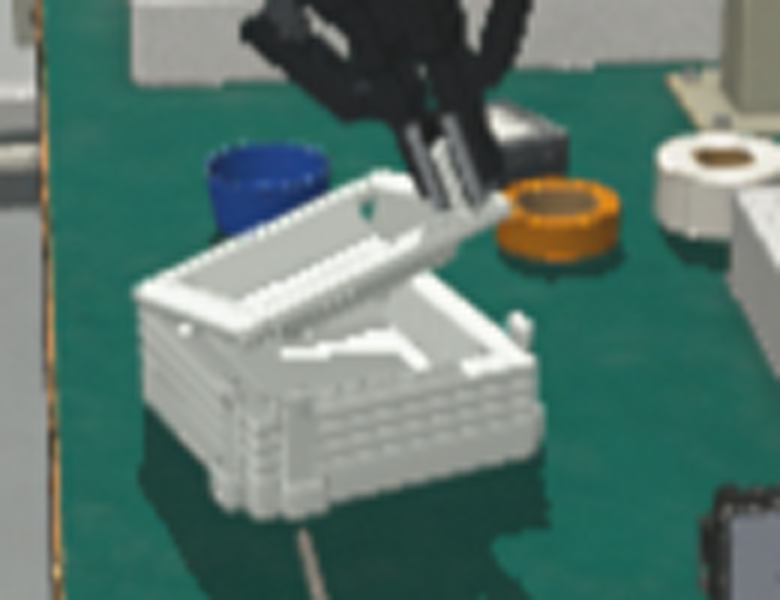

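The cover is tilted about 0.34 rad, with the far corner still at (140,290). The trays haven't moved. Now I lift it away, keeping the tilt.

>>> servo_tool --deltas '[{"dx": 0,"dy": 0,"dz": 3,"rx": 0,"ry": 0,"rz": 0,"fingers": 1},{"dx": 0,"dy": 0,"dz": 5,"rx": 0,"ry": 0,"rz": 0,"fingers": 1},{"dx": 0,"dy": 0,"dz": 7,"rx": 0,"ry": 0,"rz": 0,"fingers": 1},{"dx": 0,"dy": 0,"dz": 10,"rx": 0,"ry": 0,"rz": 0,"fingers": 1},{"dx": 0,"dy": 0,"dz": 15,"rx": 0,"ry": 0,"rz": 0,"fingers": 1},{"dx": 0,"dy": 0,"dz": 20,"rx": 0,"ry": 0,"rz": 0,"fingers": 1},{"dx": 0,"dy": 0,"dz": 20,"rx": 0,"ry": 0,"rz": 0,"fingers": 1},{"dx": 0,"dy": 0,"dz": 10,"rx": 0,"ry": 0,"rz": 0,"fingers": 1}]'

```text
clock: 7.55
tcp_pos: [0.4892, 0.3414, 0.269]
orientation: [0.093, -0.525, 0.833, -0.143]
wrist_force: [0.4, 0.2, -0.9]
finger_gap: 0.0078
```

```bash
python3 st.py; python3 - <<'E'
from h import *
c=read_camera("side");im=c["img"][:,:,::-1]
u,v=proj(c,(.48,.345,.09)).astype(int);cr=im[v-60:v+60,u-78:u+78]
print(u-78,v-60);cv2.imwrite("pics/m6.png",cv2.resize(cr,(780,600),interpolation=cv2.INTER_CUBIC))
E
```

```text
t 7.55 tcp [0.4892 0.3414 0.269 ] z [ 0.306 -0.141 -0.941] y [-0.849  0.407 -0.337] yaw_y 2.695 grasp [0.5057 0.3338 0.2182] gap 0.0078 j [ 0.58  0.26 -0.15  0.97 -0.29 -0.57] F [ 0.35  0.23 -0.9 ] M [0.08 0.31 0.01]
167 120
```

View pics/m6.png

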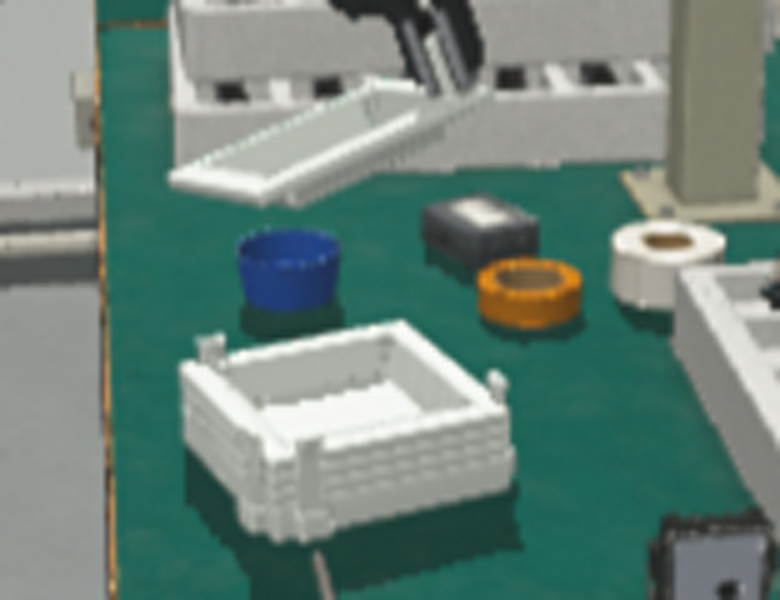

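The cover is off cleanly; the trays and all four clips are in place. Next I level it and carry it to the pad.

>>> servo_tool --deltas '[{"dx": 3,"dy": -8,"dz": 0,"rx": 0.0183,"ry": 0.0387,"rz": 0,"fingers": 1},{"dx": 4,"dy": -16,"dz": 0,"rx": 0.0183,"ry": 0.0387,"rz": 0,"fingers": 1},{"dx": 5,"dy": -22,"dz": 0,"rx": 0.0183,"ry": 0.0387,"rz": 0,"fingers": 1},{"dx": 5,"dy": -22,"dz": 0,"rx": 0.0183,"ry": 0.0387,"rz": 0,"fingers": 1},{"dx": 5,"dy": -22,"dz": 0,"rx": 0.0183,"ry": 0.0387,"rz": 0,"fingers": 1},{"dx": 5,"dy": -22,"dz": 0,"rx": 0.0183,"ry": 0.0387,"rz": 0,"fingers": 1},{"dx": 5,"dy": -22,"dz": 0,"rx": 0.0183,"ry": 0.0387,"rz": 0,"fingers": 1},{"dx": 5,"dy": -22,"dz": 0,"rx": 0.0183,"ry": 0.0387,"rz": 0,"fingers": 1}]'

```text
clock: 8.4
tcp_pos: [0.5255, 0.1839, 0.2657]
orientation: [-0.0, -0.533, 0.846, 0.001]
wrist_force: [-0.1, -0.3, -1.5]
finger_gap: 0.0077
```

>>> servo_tool --deltas '[{"dx": 5,"dy": -22,"dz": -4,"rx": 0,"ry": 0,"rz": 0,"fingers": 1},{"dx": 5,"dy": -22,"dz": -6,"rx": 0,"ry": 0,"rz": 0,"fingers": 1},{"dx": 5,"dy": -22,"dz": -8,"rx": 0,"ry": 0,"rz": 0,"fingers": 1},{"dx": 5,"dy": -22,"dz": -8,"rx": 0,"ry": 0,"rz": 0,"fingers": 1},{"dx": 5,"dy": -22,"dz": -8,"rx": 0,"ry": 0,"rz": 0,"fingers": 1},{"dx": 5,"dy": -22,"dz": -8,"rx": 0,"ry": 0,"rz": 0,"fingers": 1},{"dx": 3,"dy": -16,"dz": -6,"rx": 0,"ry": 0,"rz": 0,"fingers": 1},{"dx": 1,"dy": -10,"dz": -4,"rx": 0,"ry": 0,"rz": 0,"fingers": 1}]'

```text
clock: 9.2
tcp_pos: [0.5595, 0.0256, 0.2132]
orientation: [-0.0, -0.533, 0.846, 0.0]
wrist_force: [-0.3, 1.0, -0.8]
finger_gap: 0.0075
```

>>> servo_tool --deltas '[{"dx": 0,"dy": 0,"dz": 0,"rx": 0,"ry": 0,"rz": 0,"fingers": 1},{"dx": 0,"dy": 0,"dz": 0,"rx": 0,"ry": 0,"rz": 0,"fingers": 1},{"dx": 0,"dy": 0,"dz": 0,"rx": 0,"ry": 0,"rz": 0,"fingers": 1}]'

```text
clock: 9.5
tcp_pos: [0.5596, 0.0275, 0.2144]
orientation: [0.0, -0.534, 0.846, 0.0]
wrist_force: [-0.5, 0.2, 0.2]
finger_gap: 0.0075
```

```bash
python3 st.py; python3 - <<'E'
from fit import *
o=np.zeros((600,800,3),np.uint8);o2=[]
for n in("side","top"):
    c=read_camera(n);im=c["img"][:,:,::-1].copy()
    for a in (0,1,2,3):
        p=lambda k:tuple((proj(c,np.array([.496,.0565,.132])+d*np.array([np.cos(-.44+k*np.pi/2),np.sin(-.44+k*np.pi/2),0]))*1).round().astype(int))
        if n=="side": print("pred rim underside corner",a,p(a))
    if n=="side":
        u,v=proj(c,(.5,.07,.09)).astype(int);cr=im[v-75:v+75,u-80:u+70];o[:,:600]=cv2.resize(cr,(600,600),interpolation=cv2.INTER_CUBIC);print("side org",u-80,v-75,"x4")
    for t in("cover","stack"):
        for r in cut_out(t,n)[:1]: print(n,t,round(r["confidence"],2),r["extent"],r["region"].sum())
cv2.imwrite("pics/m7.png",o[:,:600])
E
```

```text
t 9.5 tcp [0.5596 0.0275 0.2144] z [ 0.001  0.    -1.   ] y [-0.903  0.43  -0.   ] yaw_y 2.697 grasp [0.5596 0.0275 0.1604] gap 0.0075 j [-0.09  0.33 -0.16  1.09  0.   -1.22] F [-0.48  0.19  0.16] M [ 0.   -0.01 -0.03]
pred rim underside corner 0 (np.int64(321), np.int64(224))
pred rim underside corner 1 (np.int64(285), np.int64(199))
pred rim underside corner 2 (np.int64(227), np.int64(212))
pred rim underside corner 3 (np.int64(259), np.int64(241))
side org 193 159 x4
side cover 0.58 [225.1, 195.9, 318.1, 238.6] 2437
side stack 0.66 [202.2, 184.7, 269.9, 224.5] 1433
top cover 0.67 [313.6, 149.1, 394.7, 217.7] 3043
top stack 0.57 [183.1, 176.1, 252.7, 240.6] 3032
```

View pics/m7.png

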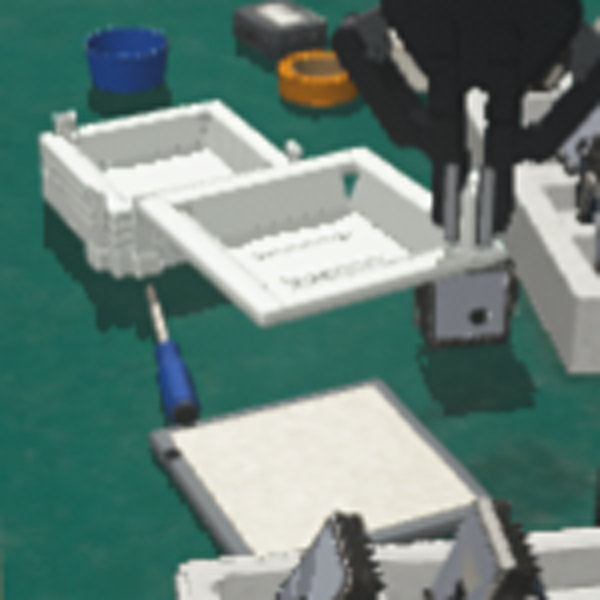

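The cover hangs level over the pad. Its corners, at about (227,210), (259,240), (320,222) and (284,197), match the predicted ones to within about 1–2 px. A small trim and a settle, then a last check before handing in.

>>> servo_tool --deltas '[{"dx": 1,"dy": -1.5,"dz": 1.5,"rx": 0,"ry": 0,"rz": 0,"fingers": 1},{"dx": 0,"dy": 0,"dz": 0,"rx": 0,"ry": 0,"rz": 0,"fingers": 1},{"dx": 0,"dy": 0,"dz": 0,"rx": 0,"ry": 0,"rz": 0,"fingers": 1},{"dx": 0,"dy": 0,"dz": 0,"rx": 0,"ry": 0,"rz": 0,"fingers": 1},{"dx": 0,"dy": 0,"dz": 0,"rx": 0,"ry": 0,"rz": 0,"fingers": 1},{"dx": 0,"dy": 0,"dz": 0,"rx": 0,"ry": 0,"rz": 0,"fingers": 1}]'

```text
clock: 10.4
tcp_pos: [0.5605, 0.0252, 0.2155]
orientation: [0.0, -0.533, 0.846, 0.0]
wrist_force: [-1.0, 0.7, -0.4]
finger_gap: 0.0073
```

```bash
python3 st.py; python3 - <<'E'
from h import *
print(env.get_state()["qvel"].round(3))
job.hand_in()
E
```

```text
t 10.4 tcp [0.5605 0.0252 0.2155] z [-0.  0. -1.] y [-0.902  0.431  0.   ] yaw_y 2.696 grasp [0.5605 0.0252 0.1615] gap 0.0073 j [-0.1   0.33 -0.15  1.09  0.   -1.22] F [-0.97  0.67 -0.44] M [-0.03 -0.04 -0.  ]
[-0.    -0.001  0.     0.     0.     0.001]
the job is handed in; nothing more can be done
```

I peeled the cover off from its tab corner and carried it over the light pad. The job is handed in with the cover still held there, at about 10.4 s on the clock. I gripped the tab with 35 N and tilted the cover about 0.34 rad on its far corner before lifting it away.

- **Cover:** The tool was vertical and the arm still. By arm kinematics the cover's underside is at about 0.12 m and its centre within about 1 mm of the fitted pad centre. In the side picture before a last trim of about 2 mm, its corners matched the prediction to about 1–2 px. I took no picture after the trim.
- **Grip:** The opening stayed at 7.3–7.8 mm on the 8 mm tab throughout. The wrist forces I read were all about 4 N or less.
- **Stack and bench:** In the side pictures the trays stayed where they were and the clips look intact. The driver, cup and module show no sign of being disturbed. I judged this by eye and did not re-measure them.
- **Failed or disagreed:** My first two move calls were refused for missing row keys, and nothing moved. The pad fit was poorer with the side camera, where the pad is partly hidden, but its centre differed by only about 1 mm from the top-camera fit.

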